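# Tool up a bench ring roller

### The arm

A 6-joint arm with a two-finger parallel gripper is mounted at the origin on the work surface; the furniture and walls round the work are solid. World frame = base frame: x ahead of the robot, y to its left, z up, the work surface at z = 0. Lengths are in mm, angles in rad, forces in N, time in s.
With the tool pointing down it reaches from about 200 to 875 mm from the base axis. Payload 3.4 kg.
Tool frame: the origin (TCP) lies at the very end of the fingers, on their centre line; the grasp point (between the pads) lies 19 mm behind it; x points along the fingers, z is the direction in which the jaws open and shut, and the axes are right-handed (so a half turn about x gives the same grasp; the last joint's range is limited). The gripper opens to 94 mm and grips with 3 to 60 N. Pads are 16 mm wide; open, the fingers measure 119 mm over their backs; the gripper's body (75 mm by 177 mm) begins 78 mm behind the grasp point.
Start: joints at [-1.38, 0.276, 1.505, -0, 1.361, -0.121], TCP at [176.394, -547.314, 184.593] pointing down, gripper open.
Joint ranges: [-2.89, 2.89], [-0.75, 2.08], [0.22, 2.7], [-1.18, 4.32], [0.11, 2.71], [-2.7, 2.7]. Speed limits (rad/s): [2.57, 2.57, 3.14, 3.14, 3.14, 3.14].

### API

Orientations are given as [roll, pitch, yaw] about the fixed x, y, z axes, in that order (R = Rz(yaw) Ry(pitch) Rx(roll)).
In Python, from bench import ctrl, eyes, models gives the robot as it stands. The module is installed in compiled form; this text tells all that it offers.
- The arm moves only by the tool step_arm, never from a script. Its argument "rows" is a list that holds one entry, the list of rows, each a list of 7 numbers: the turn, a rotation vector about the tool's x, y, z in degrees, then the shift along the tool's x, y, z in cm, then the closure, from -1 (fully open) to 1 (shut). A call has 1 to 12 rows; each row is the pose to reach, as a shift and turn from the pose commanded when the call began, along the tool's axes at that moment; what a row does not reach only later rows make up. A row lasts 1/8 s, in which the tool goes at most 62.5 mm and 10.7 degrees, less where a joint would pass 70% of its speed; a pose out of reach is approached as far as the arm can. A call with a gripper value outside its range is refused whole. The fingers move at their own pace and stop on an object; "force" is the grip in N (left out, the last holds). Time passes only in rows, so rows that repeat a pose let the fingers close. It gives the time, the measured TCP pose, the force and the opening at its end, in the units of the state.
- ctrl.state(): the state, without advancing time (a new reading comes with each control period).
- eyes.camera(name): name is "side" or "top"; returns the picture (480x640x3 uint8, blue, green, red); there is no depth.
- eyes.camera_params(name): a dict with "vfov" (degrees; the focal length in pixels is half the picture's height over the tangent of half this angle, whatever the lens; pixels are square), "cx", "cy" (the principal point, pixels), "rvec" (rotation vector, rad) and "tvec" (3), from world to camera coordinates, as OpenCV has them. Camera axes: x right, y down, z forward; pixel columns grow to the right and rows downward; lengths in mm; the calibration is good to about 2 mm. A picture is of the moment at which its call begins. camera_params takes no time and is no camera call.
- ctrl.close_job(): hands the job in, once; it reports no verdict.
Trained networks look in the newest picture that a camera, given by its name, has taken for a name from the list of things; names that differ only in an ending like _2 or _b are one class to them, and where a whole thing is asked for, a point or a joint stands for the part that bears it (a point fixed in the world has none). Each returns a list of dicts, best first, with "conf" (0 to 1); they miss things now and then, are a little off and sometimes report something else, mostly with a low value. They report only what shows in the picture. A call takes as long as a camera call.
- models.spot_in(camera, target): "location" ([x, y, z] in mm, in the coordinates of the camera as it stood for that picture, good to about 4 mm: the middle of the surface that is visible of it).
- models.mark_of(camera, target): "location" ([x, y, z] in mm, in the coordinates of the camera as it stood for that picture, good to about 4 mm: a listed point, or the origin of a listed thing).
The state is a dict: "t": time; "joints": joint angles; "qvel": joint speeds; "joint_efforts": joint torques, N m; "ee_pos": TCP position; "orientation": TCP orientation; "force": force on the tool from outside, world axes, zero at the start; "ft_torque": the same for the moment, N m; "grip_width": opening from 0.0 (shut) to 1.0 (fully open).
Only numpy, scipy, OpenCV 4.12 (cv2) and the standard library are available. Lean on these libraries where they do the work, as an engineer would, in place of code of your own. Each camera call takes 0.05 s, during which the arm holds its last target. There are 200 camera calls.

### The job

Tool up the bare front shaft of the bench ring roller for round bar like the two shafts behind it: slide the grooved roll down over the shaft's keys until it sits fully home on the drive flange, then the plain collar fully home on top of the roll, and swing the upright latch in the shaft's end down flat onto the collar, to either side, so that it locks the stack. The shaft has stopped at an unknown angle, so feel for the keys by turning each ring and do not force it; leave the other things on the bench where they are.

Things in the scene. Friction and masses are not known exactly. Their poses are not given: they have to be found in the camera images.
- roller: bench ring roller (fixed): grey casting 190x220 mm, 62 mm high, on a foot 225x250 mm; origin at the middle of its underside. Its own -x side carries a tee-handled screw (out to x=-138, y=+-62, 30 to 44 mm high). At own x=45, y=+-70 mm stand two finished shafts with roll, collar and latch flat (top 127 mm above the bench); the bare shaft stands at own x=-50, y=0
- seat (a point): centre of the drive flange's top face (68 mm across, 70 mm above the bench) on the axis of the bare upright shaft; axes are the roller's. The shaft is 26 mm in diameter and ends 57 mm above the seat, its top 3 mm tapered
- key_top (a point): on the bare shaft axis, 38 mm above the seat, where its two feather keys end; axes as the seat. The keys stand on either side, 8 mm wide, out to a radius of 18 mm, from the seat up to here, their last 3 mm rounded; above it is plain. The shaft cannot be turned by hand. The line through both keys lies up to 0.6 rad either way from the roller's x axis (not reported)
- latch (a joint): drop-nose latch, a bar 8x8 mm that reaches 24 mm from its pivot in the slotted end of the bare shaft, 52 mm above the seat. 0: upright (tip 76 mm above the seat; rings pass over it); +1.57 or -1.57: flat to one side or the other, square to the line of the keys, underside 48 mm above the seat, possible only with both rings fully home. Light friction; it stays where left
- roll: grooved roll, bright steel, 64 mm diameter, 28 mm high, a round groove about 13 mm wide round its rim at mid height, about 0.45 kg, lying flat; origin at the middle of its underside, z up. Bore 29 mm with two keyways half a turn apart 11.5 mm wide, along its own x axis (half a turn gives the same fit)
- collar: plain collar, bright steel, no groove, top edge bevelled, 56 mm diameter, 18 mm high, about 0.22 kg, lying flat bevel up; origin at the middle of its underside, z up. Bore and keyways as in the roll, keyways along its own x axis
- marker: marker pen, 12x138x13 mm, lying between the rings; origin at the middle of its underside; bystander
- tape: roll of masking tape, 104 mm across, 25 mm high, lying flat; origin at the middle of its underside; bystander
- pliers: combination pliers with red handles, 61x196x17 mm, lying flat; origin at the middle of the underside; bystander
- measure: tape measure, 39x84x66 mm, standing; origin at the middle of its underside; bystander

How it is judged (in metres and radians):
On the way, in this order (a step that is already met when the one before it is completed fails the run):
1. the grooved roll is over the keys and fully home on the drive flange (z of roll in the frame of seat between -0.0025 and 0.0025 m and horizontal distance between roll and seat below 0.004 m and angle between roll's own z axis and vertical below 0.06 rad), for 0.2 s.
2. the collar is over the keys and fully home on the roll (all of step 1 and z of collar in the frame of seat between 0.0255 and 0.0305 m and horizontal distance between collar and seat below 0.004 m and angle between collar's own z axis and vertical below 0.06 rad), for 0.2 s.
At the end, for the whole second after the job is handed in: The roll sits on the drive flange (height within 2.5 mm, centre within 4 mm of the shaft axis, level within 0.06 rad), the collar sits on the roll (28 mm above the flange, same tolerances), the latch lies flat over it, to either side (beyond 1.4 rad), and both rings are at rest (all of step 2 and (value of joint latch above 1.4 rad or value of joint latch below -1.4 rad) and linear speed of each of roll, collar below 0.02 m/s); the robot touches nothing.
It fails at once if a ring is forced (over 120 N) against the shaft or the drive flange (contact force between any of roll, collar and roller above 120 N).
It fails at once if a bystander is shifted by more than 30 mm (distance of any of marker, tape, pliers, measure from where it was at the start of the episode above 0.03 m).
It also fails if it takes over 72 s, if anything falls off the work surface, if the arm or the gripper's body presses on something with over 40 N, if the wrist force passes 120 N, or if a joint passes its speed limit or range.

## Working session

There is one attempt and no reset: what is moved stays moved. The work goes in short steps, Python scripts to look and compute and a tool call to move; the robot and the scene stay as the last step left them, time stands still between calls to the robot, and variables do not carry over. Pictures are saved under pics/ and viewed, about 8 in all and at most 12, crops included, and the job is handed in when it is done.

Besides the shell and the picture viewer there is one more tool, called as name(argument=value, ...), one argument or row to a line, values as JSON. step_arm: Moves the arm, as the interface text tells. Its arguments: {"type":"object","properties":{"rows":{"type":"array"},"force":{"type":"number"}},"required":["rows"]}

```bash
mkdir -p pics
cat > h.py <<'E'
import numpy as np, cv2
from bench import ctrl, eyes, models
def cam(n):
    p=eyes.camera_params(n); f=240/np.tan(np.radians(p["vfov"])/2)
    R=cv2.Rodrigues(np.array(p["rvec"],float))[0]; t=np.array(p["tvec"],float).ravel()
    K=np.array([[f,0,p["cx"]],[0,f,p["cy"]],[0,0,1]]); return K,R,t
def c2w(n,x):
    K,R,t=cam(n); return R.T@(np.array(x)-t)
def w2p(n,X):
    K,R,t=cam(n); c=(R@np.atleast_2d(X).T).T+t; q=(K@c.T).T; return q[:,:2]/q[:,2:]
def p2w(n,uv,z):
    K,R,t=cam(n); d=R.T@np.linalg.inv(K)@np.array([uv[0],uv[1],1.]); o=-R.T@t; return o+d*(z-o[2])/d[2]
E
python3 - <<'E'
from h import *
for n in("top","side"):
    im=eyes.camera(n); cv2.imwrite(f"pics/{n}0.png",im)
    K,R,t=cam(n); print(n,K[0,0],"pos",-R.T@t)
    for o in ("roller","seat","key_top","latch","roll","collar","marker","tape","pliers","measure"):
        for f in (models.mark_of,):
            for r in f(n,o)[:2]: print(o,round(r["conf"],2),c2w(n,r["location"]).round(1),w2p(n,c2w(n,r["location"])).round(0))
s=ctrl.state();print(s)
E
```

```text
top 590.1846791415052 pos [ 207.52307255  -39.15418548 1487.90037842]
roller 0.89 [ 5.109e+02 -3.808e+02 -3.000e-01] [[453. 240.]]
seat 0.61 [ 458.2 -371.1   72.4] [[457. 255.]]
key_top 0.91 [ 463.3 -366.8  106.5] [[458. 251.]]Traceback (most recent call last):
  File "<stdin>", line 7, in <module>
ValueError: it knows: collar, key_top, marker, measure, pliers, roll, roller, seat, tape
```

View pics/top0.png

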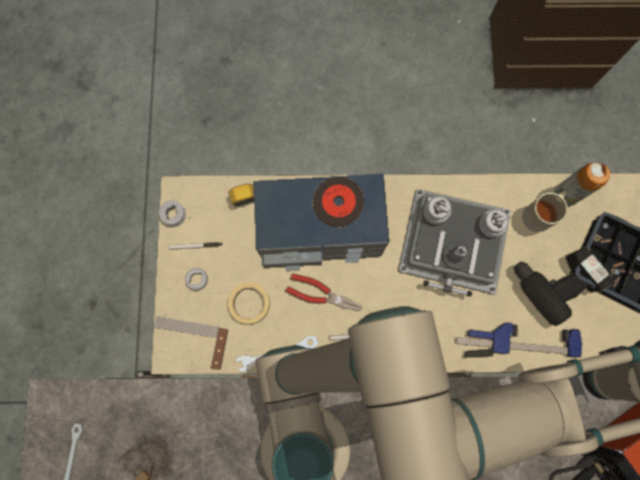

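The top view shows the roll at (172,213), the collar at (196,279), the pen between them, and the bare shaft at (457,253).

Run:
```python
from h import *
for n in("top","side"):
    im=eyes.camera(n); cv2.imwrite(f"pics/{n}1.png",im)
    K,R,t=cam(n); print(n,K[0,0],"pos",-R.T@t)
    for o in ("roller","seat","key_top","roll","collar","marker"):
            for r in models.mark_of(n,o)[:3]: print(o,round(r["conf"],2),c2w(n,r["location"]).round(1),w2p(n,c2w(n,r["location"])).round(0).tolist())
im=cv2.imread("pics/top1.png")
a=cv2.resize(im[190:300,150:240],None,fx=4.2,fy=4.2,interpolation=cv2.INTER_CUBIC)
b=cv2.resize(im[185:300,395:515],None,fx=4,fy=4,interpolation=cv2.INTER_CUBIC)
h=min(a.shape[0],b.shape[0]);cv2.imwrite("pics/crop1.png",np.hstack([a[:h,:],b[:h,:420]]))
s=ctrl.state();print(s)
```

```text
top 590.1846791415052 pos [ 207.52307255  -39.15418548 1487.90037842]
roller 0.64 [503.7 281.7  -5. ] [[196.0, 245.0]]
roller 0.61 [ 5.082e+02 -3.817e+02  4.000e-01] [[454.0, 241.0]]
seat 0.89 [ 459.1 -367.3   70.1] [[455.0, 255.0]]
key_top 0.94 [ 463.7 -364.7  108.9] [[458.0, 250.0]]
roll 0.69 [587.3 342.2  -1.5] [[174.0, 213.0]]
collar 0.84 [414.5 279.3   2.7] [[195.0, 279.0]]
marker 0.61 [503.1 281.7  -1.7] [[196.0, 245.0]]
marker 0.53 [ 462.7 -369.   109.7] [[460.0, 251.0]]
side 501.1126088068952 pos [127.63156247 806.56347683 759.75433564]
seat 0.72 [ 460.7 -374.7   67.5] [[390.0, 181.0]]
key_top 0.88 [ 460.7 -366.5  111.9] [[391.0, 168.0]]
roll 0.83 [581.8 340.1   2.4] [[202.0, 366.0]]
collar 0.57 [415.  275.2  -0.9] [[297.0, 374.0]]
marker 0.74 [503.6 278.8   2. ] [[255.0, 358.0]]
{'t': 0.9, 'joints': array([-1.37997422e+00,  2.75868743e-01,  1.50486787e+00,  7.73796879e-06,
        1.36071458e+00, -1.21021250e-01]), 'qvel': array([ 6.02511443e-05,  3.09903457e-03, -2.38580853e-03,  1.06884615e-03,
        6.78985174e-04,  2.50051207e-04]), 'joint_efforts': array([ 3.57174024e-03, -4.04439998e+01, -2.37501347e+01,  7.02901650e-02,
        2.44078384e-02,  1.23749476e-05]), 'ee_pos': array([ 176.41319223, -547.31929204,  184.62368281]), 'orientation': array([-0.06757017,  1.57065467, -1.32652475]), 'force': array([-0.09489972,  0.91952306,  0.01322005]), 'ft_torque': array([ 0.0329618 , -0.03987214,  0.00262564]), 'grip_width': 0.9975638956852811}
```

View pics/side1.png

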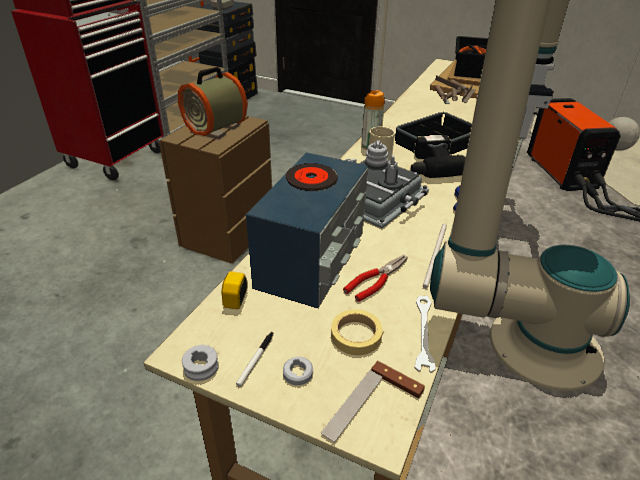

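View pics/crop1.png

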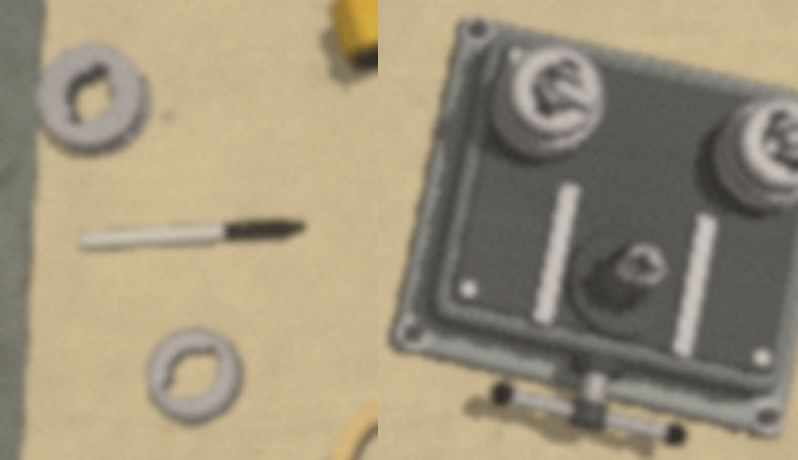

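The side view shows the roll at (200,362), the collar at (298,370) and the shaft at about (391,170). In the crops the roll keyways point about 27° off the world x axis and the collar's about 60° off. Next I'll refine these by averaging the networks and fitting the bores.

```bash
cat > fit.py <<'E'
from h import *
from scipy.optimize import minimize
def outline(a):
    # bore radius 14.5 with keyways 11.5 wide out to r~19
    S=20; m=np.zeros((900,900),np.uint8); cv2.circle(m,(450,450),int(14.5*S),255,-1)
    cv2.rectangle(m,(int(450-19*S),int(450-5.75*S)),(int(450+19*S),int(450+5.75*S)),255,-1)
    c=max(cv2.findContours(m,cv2.RETR_EXTERNAL,cv2.CHAIN_APPROX_NONE)[0],key=len)[::12,0,:]
    c=(c-450)/S; R=np.array([[np.cos(a),-np.sin(a)],[np.sin(a),np.cos(a)]]); return c@R.T
def poly(n,pts,z,off,U,shape):
    p=(w2p(n,np.c_[pts,np.full(len(pts),z)])-off)*U
    m=np.zeros(shape,np.uint8); cv2.fillPoly(m,[np.round(p*16).astype(np.int32)],255,shift=4); return m>0
def render(n,x,y,a,D,H,off,U,shape):
    th=np.linspace(0,2*np.pi,90); c=np.c_[np.cos(th),np.sin(th)]*D/2+[x,y]
    o=outline(a)+[x,y]
    body=poly(n,c,0,off,U,shape)|poly(n,c,H,off,U,shape)|poly(n,c,H/2,off,U,shape)
    return body&~(poly(n,o,0,off,U,shape)&poly(n,o,H,off,U,shape))
def fit(n,im,x,y,D,H):
    U=6; uv=w2p(n,[[x,y,H/2]])[0].astype(int); r=38 if n=="side" else 26; off=uv-r
    cr=cv2.resize(im[off[1]:off[1]+2*r,off[0]:off[0]+2*r],None,fx=U,fy=U,interpolation=cv2.INTER_CUBIC)
    s=cv2.cvtColor(cr,cv2.COLOR_BGR2LAB)[...,2].astype(float); 
    _,m=cv2.threshold(s.astype(np.uint8),0,255,cv2.THRESH_BINARY_INV+cv2.THRESH_OTSU); m=cv2.GaussianBlur((m>0).astype(float),(0,0),2)
    f=lambda p:np.abs(cv2.GaussianBlur(render(n,*p,D,H,off,U,m.shape).astype(float),(0,0),3)-m).mean()
    P=min(((f((x+dx,y+dy,0)),x+dx,y+dy) for dx in range(-8,9,4) for dy in range(-8,9,4)))[1:]
    L=sorted((f((P[0],P[1],a)),a) for a in np.arange(-1.6,1.6,.1))[:3]
    rs=[minimize(f,[*P,a],method="Nelder-Mead",options=dict(initial_simplex=[[*P,a],[P[0]+3,P[1],a],[P[0],P[1]+3,a],[*P,a+.3]],xatol=.02,fatol=1e-6)) for _,a in L]
    return sorted((r.fun,*r.x) for r in rs)[0],f
E
python3 - <<'E'
from fit import *
acc={}
for k in range(4):
  for n in("top","side"):
    im=eyes.camera(n)
    for o in ("roller","seat","key_top","roll","collar"):
        for r in models.mark_of(n,o)[:1]:
            X=c2w(n,r["location"])
            if r["conf"]>.5: acc.setdefault((o,n),[]).append(X)
for k,v in acc.items(): print(k,len(v),np.median(v,0).round(1),np.std(v,0).round(1))
for n in("top","side"):
    im=cv2.imread(f"pics/{n}1.png")
    for nm,x,y,D,H in(("roll",585,341,64,28),("collar",415,277,56,18)):
        print(n,nm,np.round(fit(n,im,x,y,D,H)[0],3))
s=ctrl.state(); from scipy.spatial.transform import Rotation as Ro
print(s["t"],Ro.from_euler("xyz",s["orientation"]).as_matrix().round(3))
for uv,z in(((255,182),150),((255,182),200),((385,176),150),((388,245),150),((262,262),150)): print(uv,z,p2w("top",uv,z).round(0))
for z in (0,100,150,200,250): print(z,p2w("side",(320,215),z).round(0),p2w("side",(318,300),0).round(0))
E
```

```text
('roller', 'top') 4 [ 5.088e+02 -3.804e+02  2.000e-01] [1.4 1.  1. ]
('seat', 'top') 4 [ 459.9 -368.7   71.9] [0.7 0.9 1.9]
('roll', 'top') 3 [589.  341.3  -1. ] [1.1 0.2 1.1]
('collar', 'top') 4 [415.1 279.3   2.3] [1.  1.9 1.1]
('roller', 'side') 4 [ 510.1 -382.9   -1.9] [ 32.8 314.    2.3]
('seat', 'side') 4 [ 459.8 -371.7   67.9] [0.4 2.3 0.8]
('key_top', 'side') 4 [ 458.6 -369.4  112.8] [0.7 0.8 1.5]
('roll', 'side') 4 [584.3 339.9   2.2] [1.  0.5 0.6]
('collar', 'side') 3 [413.1 274.    2.5] [2.5 1.4 0.8]
('key_top', 'top') 3 [ 462.7 -366.6  108.3] [1.1 0.7 0.4]
top roll [ 2.68000e-01  5.82566e+02  3.43176e+02 -4.94000e-01]Traceback (most recent call last):
  File "<stdin>", line 14, in <module>
  File "fit.py", line 25, in fit
    rs=[minimize(f,[*P,a],method="Nelder-Mead",options=dict(initial_simplex=[[*P,a],[P[0]+3,P[1],a],[P[0],P[1]+3,a],[*P,a+.3]],xatol=.02,fatol=1e-6)) for _,a in L]
        ~~~~~~~~^^^^^^^^^^^^^^^^^^^^^^^^^^^^^^^^^^^^^^^^^^^^^^^^^^^^^^^^^^^^^^^^^^^^^^^^^^^^^^^^^^^^^^^^^^^^^^^^^^^^^^^^^^^^^^^^^^^^^^^^^^^^^^^^^^^^^
    res = _minimize_neldermead(fun, x0, ar
[... 214 characters left out ...]
anBlur(render(n,*p,D,H,off,U,m.shape).astype(float),(0,0),3)-m).mean()
                                       ~~~~~~^^^^^^^^^^^^^^^^^^^^^^^^
  File "fit.py", line 16, in render
    return body&~(poly(n,o,0,off,U,shape)&poly(n,o,H,off,U,shape))
                  ~~~~^^^^^^^^^^^^^^^^^^^
  File "fit.py", line 10, in poly
    p=(w2p(n,np.c_[pts,np.full(len(pts),z)])-off)*U
       ~~~^^^^^^^^^^^^^^^^^^^^^^^^^^^^^^^^^^
  File "h.py", line 10, in w2p
    K,R,t=cam(n); c=(R@np.atleast_2d(X).T).T+t; q=(K@c.T).T; return q[:,:2]/q[:,2:]
          ~~~^^^
  File "h.py", line 4, in cam
    p=eyes.camera_params(n); f=240/np.tan(np.radians(p["vfov"])/2)
ValueError: time passes only in moves, steps and waits
```

```bash
sed -i 's/^def cam(n):/import functools\n@functools.lru_cache\ndef cam(n):/' h.py
python3 - <<'E'
s=open('fit.py').read()
s=s.replace("-m).mean()","-m)[W].mean()").replace("    f=lambda","    th=np.linspace(0,6.3,60); W=poly(n,np.c_[np.cos(th),np.sin(th)]*(D/2+3)+[x,y],H,off,U,m.shape)\n    f=lambda")
open('fit.py','w').write(s)
E
python3 - <<'E'
from fit import *
out=[]
for n in("top","side"):
    im=cv2.imread(f"pics/{n}1.png")
    for nm,x,y,D,H in(("roll",586,341,64,28),("collar",414,277,56,18)):
        r=fit(n,im,x,y,D,H)[0]; print(n,nm,np.round(r,3))
        uv=w2p(n,[[x,y,H/2]])[0].astype(int); q=30; c=cv2.resize(im[uv[1]-q:uv[1]+q,uv[0]-q:uv[0]+q],(290,290),interpolation=cv2.INTER_CUBIC)
        for z in(0,H):
            o=(w2p(n,np.c_[outline(r[3])+r[1:3],np.full(len(outline(0)),z)])-(uv-q))*290/60
            cv2.polylines(c,[o.astype(np.int32)],True,(0,0,255) if z else (0,255,0),1)
        out.append(c)
cv2.imwrite("pics/fit.png",np.vstack([np.hstack(out[:2]),np.hstack(out[2:])]))
s=ctrl.state(); from scipy.spatial.transform import Rotation as Ro
print(s["t"],Ro.from_euler("xyz",s["orientation"]).as_matrix().round(3))
for z in (150,250): print(z,[p2w("top",uv,z)[:2].round(0).tolist() for uv in((255,182),(385,176),(388,245),(262,262))])
b=p2w("side",(318,300),0)
for z in (100,150,200,250): print(z,w2p("side",[[b[0],b[1],z]]),b)
E
```

```text
top roll [ 4.20000e-02  5.82561e+02  3.42374e+02 -4.42000e-01]
top collar [ 4.30000e-02  4.12371e+02  2.75061e+02 -9.02000e-01]
side roll [ 2.20000e-02  5.81850e+02  3.41641e+02 -3.62000e-01]
side collar [ 5.50000e-02  4.11337e+02  2.76438e+02 -9.01000e-01]
3.3 [[ 0.     0.952  0.307]
 [-0.     0.307 -0.952]
 [-1.     0.     0.   ]]
150 [[624.0, 115.0], [636.0, -193.0], [470.0, -195.0], [432.0, 96.0]]
250 [[593.0, 103.0], [604.0, -181.0], [450.0, -183.0], [415.0, 86.0]]
100 [[318.64742637 264.66208962]] [464.7868107   79.13628128   0.        ]
150 [[318.99980046 245.42876123]] [464.7868107   79.13628128   0.        ]
200 [[319.37360604 225.02565657]] [464.7868107   79.13628128   0.        ]
250 [[319.77085964 203.34270935]] [464.7868107   79.13628128   0.        ]
```

View pics/fit.png

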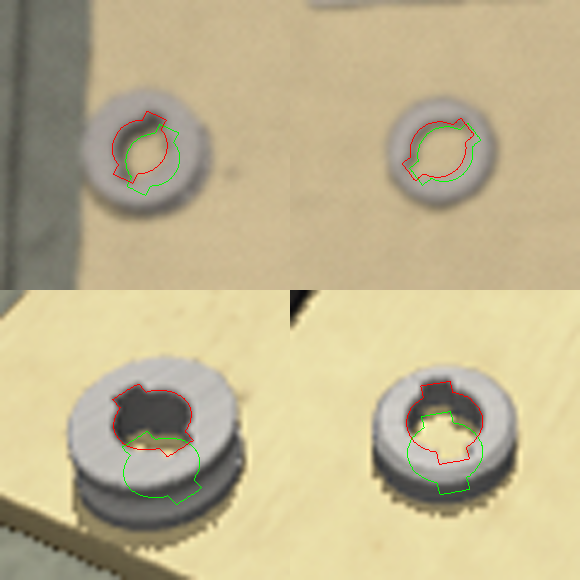

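```bash
cat > rol.py <<'E'
from h import *
from scipy.optimize import minimize
th=np.linspace(0,2*np.pi,120)
def circ(cx,cy,r,z): return np.c_[cx+r*np.cos(th),cy+r*np.sin(th),np.full(120,z)]
def rect(a,b,z):
    s=np.linspace(-1,1,100); o=np.ones(100)
    return np.vstack([np.c_[s*a,o*b],np.c_[s*a,-o*b],np.c_[o*a,s*b],np.c_[-o*a,s*b]])@np.eye(2,3)+[0,0,z]
M=dict(cast=rect(95,110,62),flange=circ(-50,0,34,70),top=circ(-50,0,10,127),shaft=circ(-50,0,13,124),r1=circ(45,70,32,98),r2=circ(45,-70,32,98),r3=circ(45,70,32,70),r4=circ(45,-70,32,70))
def world(P,p):
    c,s=np.cos(p[2]),np.sin(p[2]); return np.c_[P[:,0]*c-P[:,1]*s+p[0],P[:,0]*s+P[:,1]*c+p[1],P[:,2]]
def field(im):
    g=cv2.GaussianBlur(cv2.cvtColor(im,cv2.COLOR_BGR2GRAY),(0,0),.8).astype(np.float32)
    m=np.hypot(cv2.Sobel(g,-1,1,0),cv2.Sobel(g,-1,0,1)); return cv2.GaussianBlur(np.minimum(m,80),(0,0),1.2)
def score(p,n,F,keys):
    q=np.vstack([w2p(n,world(M[k],p)) for k in keys]).astype(np.float32)
    return -cv2.remap(F,q[:,:1].copy(),q[:,1:].copy(),cv2.INTER_LINEAR).mean()
E
python3 - <<'E'
from rol import *
ims={n:cv2.imread(f"pics/{n}1.png") for n in("top","side")}; F={n:field(i) for n,i in ims.items()}
from itertools import product
K={"top":["cast","r1","r2","flange","shaft"],"side":["flange","shaft","cast","r1"]}
def best(f):
    return sorted(((f((x,y,a)),x,y,a) for x,y,a in product(np.arange(500,521,1.5),np.arange(-392,-372,1.5),np.arange(-.34,-.17,.02))))[0][1:]
for nm,f in(("top",lambda p:score(p,"top",F["top"],K["top"])),("both",lambda p:score(p,"top",F["top"],K["top"])+.7*score(p,"side",F["side"],K["side"]))):
    b=minimize(f,best(f),method="Nelder-Mead",options=dict(initial_simplex=None)).x
    print(nm,b.round(3),"seat",world(np.array([[-50,0,70.]]),b).round(1))
out=[]
for n,o,w,h in(("top",(395,185),120,120),("side",(340,125),95,120)):
    u=4; c=cv2.resize(ims[n][o[1]:o[1]+h,o[0]:o[0]+w],None,fx=u,fy=u,interpolation=cv2.INTER_CUBIC); d=c.copy()
    for k in K["top"]+["top"]: 
        for q in ((w2p(n,world(M[k],b))-o)*u+u/2): cv2.circle(c,tuple(int(v) for v in q),0,(0,255,255) if k!="shaft" else (0,0,255),-1)
    if n=="top": out.append(c)
    else: out+=[c]
cv2.imwrite("pics/rol.png",np.hstack(out)[:,:800+60])
E
```

```text
top [ 5.05700e+02 -3.72849e+02 -2.71000e-01] seat [[ 457.5 -359.5   70. ]]
both [ 5.05048e+02 -3.72531e+02 -2.64000e-01] seat [[ 456.8 -359.5   70. ]]
```

View pics/rol.png

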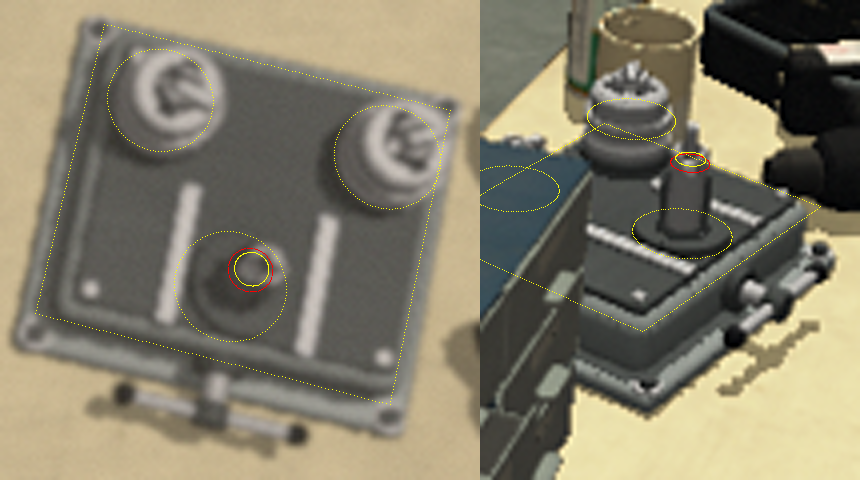

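Run:
```python
from rol import *
print(p2w("top",(460,250),127).round(1), p2w("top",(460,250),124).round(1))
for x,y in((460,-369),(463,-366.5),(457,-359.5),(458,-372)):
  for n in("top","side"): print(x,y,n,w2p(n,[[x,y,70],[x,y,100],[x,y,127],[x,y,146]]).round(1).tolist())
ims={n:cv2.imread(f"pics/{n}1.png") for n in("top","side")}
out=[]
for n,o,w,h in(("top",(435,230),40,50),("side",(370,145),40,50)):
    u=10; c=cv2.resize(ims[n][o[1]:o[1]+h,o[0]:o[0]+w],None,fx=u,fy=u,interpolation=cv2.INTER_CUBIC)
    c=cv2.convertScaleAbs(c,alpha=1.5,beta=20)
    b=(510.2,-381.2,-.25)
    for k in("flange","shaft"):
        for q in ((w2p(n,world(M[k],b)[::3])-o)*u+u/2): cv2.circle(c,tuple(int(v) for v in q),1,(0,255,255),-1)
    print(world(np.array([[-50,0,70.]]),b)); out.append(c)
cv2.imwrite("pics/sh.png",np.hstack(out))
```

```text
[ 461.  -365.7  127. ] [ 461.6 -366.4  124. ]
460 -369 top [[456.0, 254.7], [458.8, 252.5], [461.4, 250.4], [463.3, 248.9]]
460 -369 side [[390.1, 181.0], [391.2, 171.4], [392.2, 162.5], [392.9, 156.2]]
463 -366.5 top [[454.9, 253.5], [457.7, 251.3], [460.3, 249.2], [462.2, 247.6]]
463 -366.5 side [[388.8, 181.2], [389.8, 171.5], [390.8, 162.7], [391.5, 156.3]]
457 -359.5 top [[452.2, 256.0], [454.9, 253.8], [457.4, 251.7], [459.3, 250.2]]
457 -359.5 side [[390.0, 182.8], [391.1, 173.2], [392.1, 164.3], [392.8, 157.9]]
458 -372 top [[457.3, 255.5], [460.1, 253.3], [462.8, 251.2], [464.7, 249.7]]
458 -372 side [[391.1, 180.7], [392.2, 171.1], [393.2, 162.2], [394.0, 155.9]]
[[ 461.75437891 -368.82980204   70.        ]]
[[ 461.75437891 -368.82980204   70.        ]]
```

View pics/sh.png

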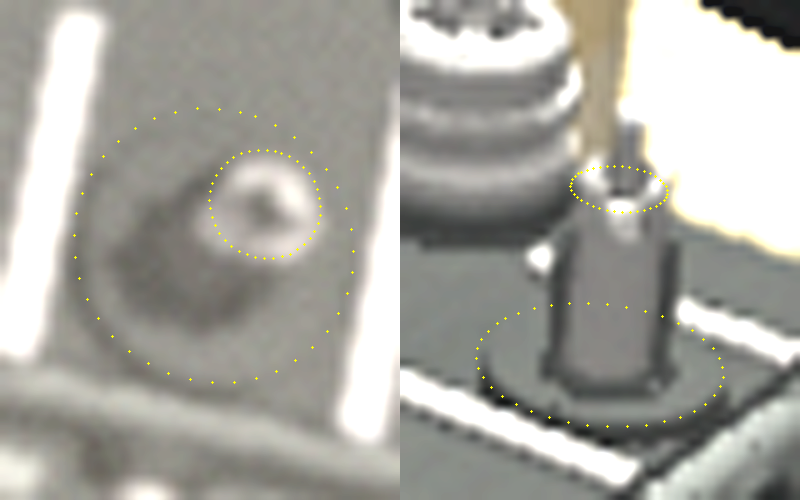

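The overlay matches the flange and shaft, so the seat is at about (461.5, −368.5) with roller yaw about −0.25. The keys look to be near −0.45 rad in the world frame. I'll go to the roll, lifting clear of the toolbox first.

```bash
cat > mv.py <<'E'
import sys,numpy as np
from bench import ctrl
from scipy.spatial.transform import Rotation as Ro
def go(x,y,z,psi=None):
    s=ctrl.state(); R=Ro.from_euler("xyz",s["orientation"]).as_matrix(); p=s["ee_pos"]
    cur=np.arctan2(R[1,2],R[0,2]); psi=cur if psi is None else psi
    T=np.array([[0,-np.sin(psi),np.cos(psi)],[0,np.cos(psi),np.sin(psi)],[-1,0,0]]); T[:,1]=np.cross(T[:,2],T[:,0])
    rv=np.degrees(Ro.from_matrix(R.T@T).as_rotvec())
    print("row",rv.round(1).tolist(),(R.T@(np.array([x,y,z])-p)/10).round(2).tolist(),"| psi",cur.round(3),"q6 after",round(np.arctan2(y,x)-psi,2))
def st():
    s=ctrl.state(); R=Ro.from_euler("xyz",s["orientation"]).as_matrix()
    print("t",s["t"],s["ee_pos"].round(1),"psi",np.arctan2(R[1,2],R[0,2]).round(3),"F",s["force"].round(1),"w",(s["grip_width"]*94).round(1),"q6",s["joints"][5].round(2))
if __name__=="__main__":
    st()
    for a in sys.argv[1:]: go(*[float(v) for v in a.split(",")])
E
python3 mv.py 582,342,120,0
```

```text
Traceback (most recent call last):
  File "mv.py", line 14, in <module>
    st()
    ~~^^
  File "mv.py", line 12, in st
    print("t",s["t"],s["ee_pos"].round(1),"psi",np.arctan2(R[1,2],R[0,2]).round(3),"F",s["force"].round(1),"w",(s["grip_width"]*94).round(1),"q6",s["joints"][5].round(2))
                                                                                                               ^^^^^^^^^^^^^^^^^^^^^^^^^^
AttributeError: 'float' object has no attribute 'round'
```

step_arm(
  rows=[
    [[0,0,0,-16.5,0,0,-1],[0,0,0,-16.5,0,0,-1],[-72,0,0,-16.5,65.9,-72.2,-1],[-72,0,0,-16.5,65.9,-72.2,-1],[-72,0,0,-16.5,65.9,-72.2,-1],[-72,0,0,-16.5,65.9,-72.2,-1],[-72,0,0,-16.5,65.9,-72.2,-1],[-72,0,0,-16.5,65.9,-72.2,-1],[-72,0,0,-16.5,65.9,-72.2,-1],[-72,0,0,-16.5,65.9,-72.2,-1],[-72,0,0,-16.5,65.9,-72.2,-1],[-72,0,0,-16.5,65.9,-72.2,-1]],
  ],
  force=30,
)

```text
t: 4.8
ee_pos: [436.1, 22.8, 335.6]
orientation: [-0.411, 1.569, -0.413]
force: [1.2, -1.0, -0.0]
grip_width: 1.001
```

```bash
python3 mv.py 582,342,200,0 582,342,6,0
```

```text
Traceback (most recent call last):
  File "mv.py", line 14, in <module>
    st()
    ~~^^
  File "mv.py", line 12, in st
    print("t",s["t"],s["ee_pos"].round(1),"psi",np.arctan2(R[1,2],R[0,2]).round(3),"F",s["force"].round(1),"w",(s["grip_width"]*94).round(1),"q6",s["joints"][5].round(2))
                                                                                                               ^^^^^^^^^^^^^^^^^^^^^^^^^^
AttributeError: 'float' object has no attribute 'round'
```

```bash
sed -i 's/(s\["grip_width"\]\*94).round(1)/round(s["grip_width"]*94,1)/' mv.py; python3 mv.py 582,342,335,0 582,342,60,0 582,342,6,0
```

```text
t 4.8 [436.1  22.8 335.6] psi -0.002 F [ 1.2 -1.  -0. ] w 94.1 q6 -0.1
row [-0.1, 0.1, 0.0] [0.06, 31.95, 14.52] | psi -0.002 q6 after 0.53
row [-0.1, 0.1, 0.0] [27.56, 31.97, 14.48] | psi -0.002 q6 after 0.53
row [-0.1, 0.1, 0.0] [32.96, 31.97, 14.47] | psi -0.002 q6 after 0.53
```

step_arm(
  rows=[
    [[0,0,0,0,31.9,14.5,-1],[0,0,0,0,31.9,14.5,-1],[0,0,0,0,31.9,14.5,-1],[0,0,0,0,31.9,14.5,-1],[0,0,0,20,31.9,14.5,-1],[0,0,0,20,31.9,14.5,-1],[0,0,0,20,31.9,14.5,-1],[0,0,0,20,31.9,14.5,-1],[0,0,0,20,31.9,14.5,-1],[0,0,0,20,31.9,14.5,-1],[0,0,0,20,31.9,14.5,-1]],
  ],
)

```text
t: 6.18
ee_pos: [582.5, 339.3, 137.7]
orientation: [0.36, 1.567, 0.357]
force: [0.1, -0.4, 0.7]
grip_width: 1.001
```

```bash
python3 mv.py 582,342,40,0 582,342,5,0
```

```text
t 6.175 [582.5 339.3 137.7] psi -0.003 F [ 0.1 -0.4  0.7] w 94.1 q6 0.43
row [-0.2, 0.2, -0.1] [9.77, 0.25, -0.09] | psi -0.003 q6 after 0.53
row [-0.2, 0.2, -0.1] [13.27, 0.25, -0.1] | psi -0.003 q6 after 0.53
```

step_arm(
  rows=[
    [[0,0,0,5,0.2,-0.1,-1],[0,0,0,10,0.2,-0.1,-1],[0,0,0,13.2,0.2,-0.1,-1],[0,0,0,13.2,0.2,-0.1,-1],[0,0,0,13.2,0.2,-0.1,1],[0,0,0,13.2,0.2,-0.1,1],[0,0,0,13.2,0.2,-0.1,1],[0,0,0,13.2,0.2,-0.1,1],[0,0,0,13.2,0.2,-0.1,1],[0,0,0,13.2,0.2,-0.1,1]],
  ],
  force=40,
)

```text
t: 7.42
ee_pos: [582.4, 341.9, 4.6]
orientation: [0.245, 1.566, 0.243]
force: [1.9, -0.6, 5.7]
grip_width: 0.646
```

```bash
python3 mv.py 582,342,345,0
```

```text
t 7.425 [582.4 341.9   4.6] psi -0.002 F [ 1.9 -0.6  5.7] w 60.7 q6 0.43
row [-0.1, 0.2, -0.1] [-34.04, 0.05, 0.1] | psi -0.002 q6 after 0.53
```

step_arm(
  rows=[
    [[0,0,0,-3,0,0,1],[0,0,0,-9,0,0,1],[0,0,0,-15,0,0,1],[0,0,0,-21,0,0,1],[0,0,0,-27,0,0,1],[0,0,0,-33,0,0,1],[0,0,0,-34,0,0,1],[0,0,0,-34,-3,0,1]],
  ],
)

```text
t: 8.43
ee_pos: [579.2, 313.0, 340.0]
orientation: [-3.082, 1.566, -3.082]
force: [0.8, -0.9, -6.0]
grip_width: 0.639
```

```bash
python3 mv.py 461.5,-368.5,345,-0.05; python3 -c "
from h import *
im=eyes.camera('side'); cv2.imwrite('pics/s2.png',im)
p=w2p('side',[[582,340,350]])[0].astype(int); print(p)
cv2.imwrite('pics/s2c.png',cv2.resize(im[max(p[1]-60,0):p[1]+60,p[0]-75:p[0]+75],None,fx=4,fy=4))"
```

```text
t 8.425 [579.2 313.  340. ] psi 0.001 F [ 0.8 -0.9 -6. ] w 60.0 q6 0.39
row [2.9, -0.3, 0.0] [-0.42, -68.14, -11.82] | psi 0.001 q6 after -0.62
[172 211]
```

View pics/s2c.png

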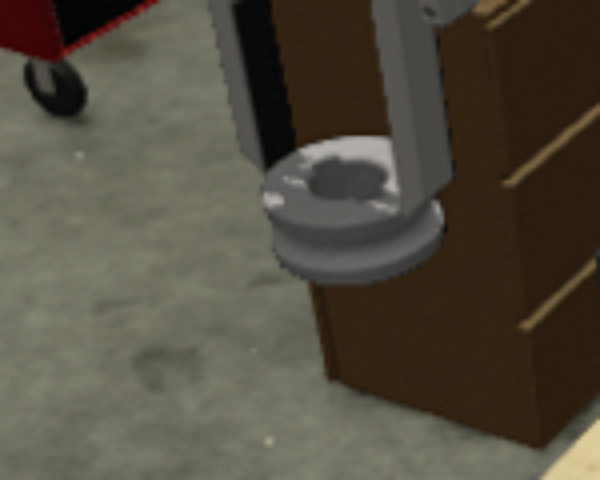

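The roll is held, but the 60 mm opening suggests the fingertips are in the groove. I'll check its height and tilt with an overlay.

Run:
```python
from rol import *
from bench import ctrl
im=cv2.imread("pics/s2.png"); o=np.array([172-75,211-60]); u=5
p=ctrl.state()["ee_pos"]; print(p)
out=[]
for dz in(-5,-13):
    c=cv2.resize(im[o[1]+20:o[1]+85,o[0]+55:o[0]+125],None,fx=u,fy=u,interpolation=cv2.INTER_CUBIC)
    for z in(0,28):
        for q in (w2p("side",circ(p[0],p[1],32,p[2]+dz+z))-(o+[55,20]))*u+u/2: cv2.circle(c,tuple(int(v) for v in q),1,(0,255,255),-1)
    q=(w2p("side",[p])-(o+[55,20]))[0]*u; cv2.circle(c,tuple(int(v) for v in q),3,(0,0,255),-1)
    out.append(c)
cv2.imwrite("pics/s2o.png",np.hstack(out))
```

```text
[578.82624589 306.52888333 339.5505216 ]
```

View pics/s2o.png

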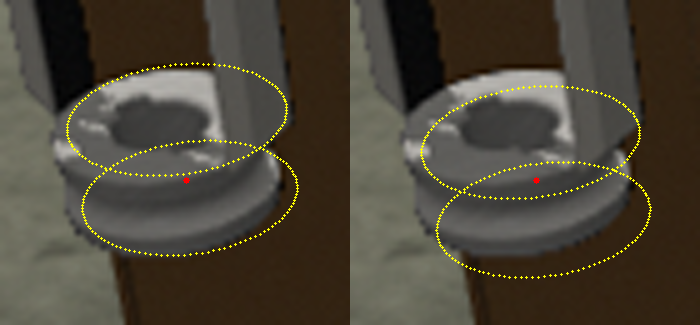

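```bash
python3 mv.py 461.5,-368.5,345,-0.05
```

```text
t 8.475 [578.8 306.5 339.6] psi -0.004 F [ 0.2 -4.7 -5.9] w 60.4 q6 0.39
row [2.6, -0.4, 0.5] [0.07, -67.56, -11.44] | psi -0.004 q6 after -0.62
```

step_arm(
  rows=[
    [[3,0,0,0,-5,-0.9,1],[3,0,0,0,-11,-1.9,1],[3,0,0,0,-17,-3,1],[3,0,0,0,-23,-4,1],[3,0,0,0,-29,-5,1],[3,0,0,0,-35,-6.1,1],[3,0,0,0,-41,-7.2,1],[3,0,0,0,-47,-8.2,1],[3,0,0,0,-53,-9.3,1],[3,0,0,0,-59,-10.3,1],[3,0,0,0,-65,-11.4,1],[3,0,0,0,-67.6,-11.9,1]],
  ],
)

```text
t: 9.98
ee_pos: [457.3, -366.4, 338.0]
orientation: [2.523, 1.562, 2.465]
force: [0.0, 1.3, -5.8]
grip_width: 0.645
```

step_arm(
  rows=[
    [[0,0,0,0,0,0,1],[0,0,0,6,0,0,1],[0,0,0,12,0,0,1],[0,0,0,16,0,0,1],[0,0,0,16,0,0,1],[0,0,0,16,0,0,1],[0,0,0,16,0,0,1]],
  ],
)

```text
t: 10.85
ee_pos: [461.0, -365.0, 185.4]
orientation: [-0.705, 1.566, -0.759]
force: [0.4, -0.5, -5.3]
grip_width: 0.641
```

```bash
python3 mv.py 461.5,-368.5,165,-0.05
```

```text
t 10.85 [ 461.  -365.   185.4] psi -0.054 F [ 0.4 -0.5 -5.3] w 60.2 q6 -0.73
row [-0.3, 0.2, 0.2] [2.04, -0.34, 0.07] | psi -0.054 q6 after -0.62
```

step_arm(
  rows=[
    [[0,0,0,1,-0.35,0,1],[0,0,0,2.5,-0.35,0,1],[0,0,0,4,-0.35,0,1],[0,0,0,5.1,-0.35,0,1],[0,0,0,5.1,-0.35,0,1],[0,0,0,5.1,-0.35,0,1]],
  ],
)

```text
t: 11.6
ee_pos: [459.6, -367.8, 132.3]
orientation: [-0.946, 1.571, -1.001]
force: [0.2, 1.0, -5.4]
grip_width: 0.639
```

```bash
python3 mv.py 461.5,-368.5,134,-0.05
python3 - <<'E'
from rol import *
from bench import ctrl
out=[]; p=ctrl.state()["ee_pos"]
for n,o in(("top",(440,225)),("side",(365,135))):
    im=eyes.camera(n); u=8; c=cv2.resize(im[o[1]:o[1]+55,o[0]:o[0]+50],None,fx=u,fy=u,interpolation=cv2.INTER_CUBIC)
    for q in (w2p(n,np.vstack([circ(p[0],p[1],32,p[2]+23)]))-o)*u+u/2: cv2.circle(c,tuple(int(v) for v in q),1,(0,255,255),-1)
    out.append(c)
cv2.imwrite("pics/h1.png",np.hstack(out))
E
```

```text
t 11.6 [ 459.6 -367.8  132.3] psi -0.055 F [ 0.2  1.  -5.4] w 60.0 q6 -0.74
row [-0.3, 0.0, 0.0] [-0.17, -0.06, 0.19] | psi -0.055 q6 after -0.62
```

View pics/h1.png

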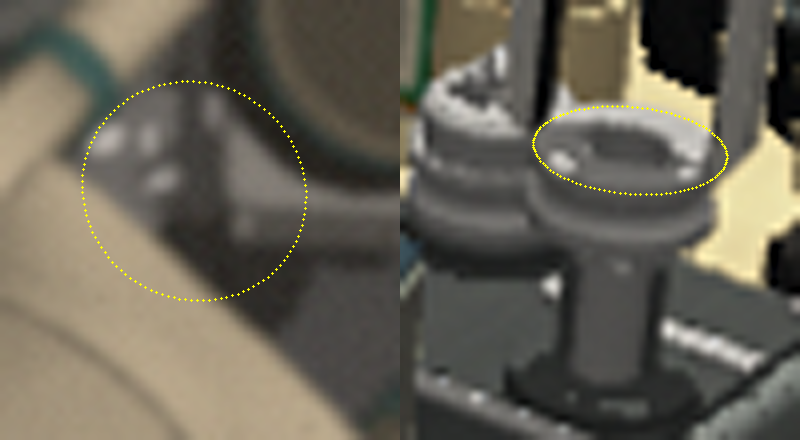

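step_arm(
  rows=[
    [[0,0,0,0,0,0.1,1],[0,0,0,0.3,0,0.1,1],[0,0,0,0.6,0,0.1,1],[0,0,0,0.9,0,0.1,1],[0,0,0,0.9,0,0.1,1]],
  ],
)

```text
t: 12.32
ee_pos: [460.4, -368.7, 122.9]
orientation: [-1.566, 1.569, -1.621]
force: [0.3, -3.2, -5.9]
grip_width: 0.639
```

```bash
python3 mv.py 461.5,-368.5,134,-0.05
```

```text
t 12.325 [ 460.4 -368.7  122.9] psi -0.055 F [ 0.3 -3.2 -5.9] w 60.1 q6 -0.74
row [-0.3, 0.0, 0.1] [-1.11, 0.02, 0.1] | psi -0.055 q6 after -0.62
```

step_arm(
  rows=[
    [[0,0,0,0.2,-0.05,0,1],[0,0,0,0.4,-0.05,0,1],[0,0,0,0.6,-0.05,0,1],[0,0,0,0.8,-0.05,0,1],[0,0,0,1.0,-0.05,0,1],[0,0,0,1.1,-0.05,0,1],[0,0,0,1.1,-0.05,0,1]],
  ],
)

```text
t: 13.2
ee_pos: [460.5, -368.8, 112.3]
orientation: [-1.339, 1.57, -1.394]
force: [-1.3, -4.1, -3.2]
grip_width: 0.644
```

```bash
python3 mv.py 461.5,-368.5,134,-0.05
```

```text
t 13.2 [ 460.5 -368.8  112.3] psi -0.055 F [-1.3 -4.1 -3.2] w 60.5 q6 -0.74
row [-0.3, 0.0, 0.1] [-2.17, 0.03, 0.1] | psi -0.055 q6 after -0.62
```

step_arm(
  rows=[
    [[0,0,0,0.1,-0.05,0,1],[0,0,0,0.2,-0.05,0,1],[0,0,0,0.2,-0.05,0,1]],
  ],
)

```text
t: 13.58
ee_pos: [460.7, -369.0, 111.8]
orientation: [-0.812, 1.569, -0.867]
force: [-2.2, -3.3, 6.5]
grip_width: 0.641
```

```bash
python3 mv.py
```

```text
t 13.575 [ 460.7 -369.   111.8] psi -0.055 F [-2.2 -3.3  6.5] w 60.3 q6 -0.74
```

step_arm(
  rows=[
    [[2,0,0,0.05,0,0,1],[4,0,0,0.05,0,0,1],[6,0,0,0.05,0,0,1],[6,0,0,0.05,0,0,1]],
  ],
)

```text
t: 14.08
ee_pos: [461.5, -369.5, 111.5]
orientation: [-0.543, 1.567, -0.703]
force: [-2.3, -3.1, 5.9]
grip_width: 0.644
```

```bash
python3 mv.py
```

```text
t 14.075 [ 461.5 -369.5  111.5] psi -0.159 F [-2.3 -3.1  5.9] w 60.5 q6 -0.63
```

step_arm(
  rows=[
    [[2,0,0,0,0,0,1],[4,0,0,0,0,0,1],[6,0,0,0,0,0,1],[6,0,0,0,0,0,1]],
  ],
)

```text
t: 14.58
ee_pos: [461.7, -369.8, 111.6]
orientation: [-0.486, 1.566, -0.75]
force: [-1.2, -2.9, 6.2]
grip_width: 0.641
```

```bash
python3 mv.py
```

```text
t 14.575 [ 461.7 -369.8  111.6] psi -0.264 F [-1.2 -2.9  6.2] w 60.2 q6 -0.53
```

step_arm(
  rows=[
    [[2,0,0,0,0,0,1],[4,0,0,0,0,0,1],[6,0,0,0,0,0,1],[6,0,0,0,0,0,1]],
  ],
)

```text
t: 15.08
ee_pos: [461.8, -369.9, 111.6]
orientation: [-0.364, 1.566, -0.732]
force: [-1.3, -3.3, 5.8]
grip_width: 0.643
```

```bash
python3 mv.py
```

```text
t 15.075 [ 461.8 -369.9  111.6] psi -0.369 F [-1.3 -3.3  5.8] w 60.5 q6 -0.42
```

step_arm(
  rows=[
    [[2,0,0,0,0,0,1],[4,0,0,0,0,0,1],[6,0,0,0,0,0,1],[6,0,0,0,0,0,1]],
  ],
)

```text
t: 15.58
ee_pos: [461.9, -370.0, 111.5]
orientation: [-0.257, 1.566, -0.731]
force: [-0.4, -3.4, 5.9]
grip_width: 0.64
```

```bash
python3 mv.py
```

```text
t 15.575 [ 461.9 -370.   111.5] psi -0.474 F [-0.4 -3.4  5.9] w 60.2 q6 -0.32
```

step_arm(
  rows=[
    [[-6,0,0,0,0,0,1],[-12,0,0,0,0,0,1],[-18,0,0,0,0,0,1],[-24,0,0,0,0,0,1],[-27,0,0,0,0,0,1],[-30,0,0,0,0,0,1],[-30,0,0,0,0,0,1]],
  ],
)

```text
t: 16.45
ee_pos: [460.5, -369.1, 111.7]
orientation: [-1.039, 1.569, -0.989]
force: [-3.5, -2.7, 7.3]
grip_width: 0.641
```

```bash
python3 mv.py
```

```text
t 16.45 [ 460.5 -369.1  111.7] psi 0.05 F [-3.5 -2.7  7.3] w 60.2 q6 -0.84
```

step_arm(
  rows=[
    [[-2,0,0,0,0,0,1],[-4,0,0,0,0,0,1],[-6,0,0,0,0,0,1],[-6,0,0,0,0,0,1]],
  ],
)

```text
t: 16.95
ee_pos: [460.3, -369.1, 111.6]
orientation: [-1.369, 1.569, -1.215]
force: [-3.9, -4.0, 8.3]
grip_width: 0.644
```

```bash
python3 mv.py
```

```text
t 16.95 [ 460.3 -369.1  111.6] psi 0.155 F [-3.9 -4.   8.3] w 60.5 q6 -0.95
```

step_arm(
  rows=[
    [[-2,0,0,0,0,0,1],[-4,0,0,0,0,0,1],[-6,0,0,0,0,0,1],[-6,0,0,0,0,0,1]],
  ],
)

```text
t: 17.45
ee_pos: [460.0, -369.2, 111.5]
orientation: [-1.779, 1.569, -1.52]
force: [-3.5, -2.5, 8.3]
grip_width: 0.641
```

```bash
python3 mv.py
```

```text
t 17.45 [ 460.  -369.2  111.5] psi 0.259 F [-3.5 -2.5  8.3] w 60.3 q6 -1.05
```

step_arm(
  rows=[
    [[-2,0,0,0,0,0,1],[-4,0,0,0,0,0,1],[-6,0,0,0,0,0,1],[-6,0,0,0,0,0,1]],
  ],
)

```text
t: 17.95
ee_pos: [459.8, -369.2, 111.3]
orientation: [-2.291, 1.569, -1.926]
force: [-4.0, -2.5, 5.9]
grip_width: 0.642
```

```bash
python3 mv.py
```

```text
t 17.95 [ 459.8 -369.2  111.3] psi 0.364 F [-4.  -2.5  5.9] w 60.4 q6 -1.16
```

step_arm(
  rows=[
    [[-2,0,0,0,0,0,1],[-4,0,0,0,0,0,1],[-6,0,0,0,0,0,1],[-6,0,0,0,0,0,1]],
  ],
)

```text
t: 18.45
ee_pos: [459.7, -369.2, 110.9]
orientation: [-2.537, 1.569, -2.069]
force: [-4.0, -2.9, 4.9]
grip_width: 0.645
```

```bash
python3 mv.py
```

```text
t 18.45 [ 459.7 -369.2  110.9] psi 0.469 F [-4.  -2.9  4.9] w 60.6 q6 -1.26
```

step_arm(
  rows=[
    [[-2,0,0,0,0,-0.06,1],[-4,0,0,0,0,-0.06,1],[-6,0,0,0,0,-0.06,1],[-6,0,0,0,0,-0.06,1]],
  ],
)

```text
t: 18.95
ee_pos: [460.2, -369.1, 109.4]
orientation: [-0.807, 1.57, -0.233]
force: [-0.8, -3.8, -1.4]
grip_width: 0.642
```

```bash
python3 mv.py
```

```text
t 18.95 [ 460.2 -369.1  109.4] psi 0.574 F [-0.8 -3.8 -1.4] w 60.3 q6 -1.37
```

step_arm(
  rows=[
    [[-2,0,0,0,0,0,1],[-4,0,0,0,0,0,1],[-6,0,0,0,0,0,1],[-6,0,0,0,0,0,1]],
  ],
)

```text
t: 19.45
ee_pos: [459.7, -369.0, 109.1]
orientation: [1.993, 1.57, 2.672]
force: [-0.7, -4.8, -4.5]
grip_width: 0.642
```

```bash
python3 mv.py
```

```text
t 19.45 [ 459.7 -369.   109.1] psi 0.679 F [-0.7 -4.8 -4.5] w 60.4 q6 -1.47
```

step_arm(
  rows=[
    [[0,0,0,0.1,0,0,1],[0,0,0,0.2,0,0,1],[0,0,0,0.3,0,0,1],[0,0,0,0.3,0,0,1]],
  ],
)

```text
t: 19.95
ee_pos: [460.2, -369.1, 106.7]
orientation: [-1.097, 1.57, -0.418]
force: [-1.0, -4.5, -2.5]
grip_width: 0.64
```

```bash
python3 mv.py; python3 -c "
from bench import ctrl;print(ctrl.state()['ft_torque'])"
```

```text
t 19.95 [ 460.2 -369.1  106.7] psi 0.678 F [-1.  -4.5 -2.5] w 60.1 q6 -1.47
[-0.95772925 -0.01693088  0.03036717]
```

step_arm(
  rows=[
    [[0,0,0,0,-0.05,-0.04,1],[0,0,0,0.3,-0.05,-0.04,1],[0,0,0,0.6,-0.05,-0.04,1],[0,0,0,0.9,-0.05,-0.04,1],[0,0,0,1.2,-0.05,-0.04,1],[0,0,0,1.2,-0.05,-0.04,1]],
  ],
)

```text
t: 20.7
ee_pos: [459.9, -369.3, 94.0]
orientation: [1.067, 1.57, 1.745]
force: [1.0, -2.1, -6.6]
grip_width: 0.638
```

```bash
python3 mv.py; python3 -c "
from bench import ctrl;print(ctrl.state()['ft_torque'])"
```

```text
t 20.7 [ 459.9 -369.3   94. ] psi 0.678 F [ 1.  -2.1 -6.6] w 60.0 q6 -1.47
[-0.60368375 -0.33318459 -0.03750402]
```

step_arm(
  rows=[
    [[0,0,0,0.3,0,0,1],[0,0,0,0.6,0,0,1],[0,0,0,0.9,0,0,1],[0,0,0,1.2,0,0,1],[0,0,0,1.5,0,0,1],[0,0,0,1.7,0,0,1],[0,0,0,1.8,0,0,1],[0,0,0,1.8,0,0,1]],
  ],
)

```text
t: 21.7
ee_pos: [459.8, -369.5, 76.4]
orientation: [1.599, 1.57, 2.277]
force: [0.8, -1.7, -6.6]
grip_width: 0.641
```

```bash
python3 mv.py
```

```text
t 21.7 [ 459.8 -369.5   76.4] psi 0.678 F [ 0.8 -1.7 -6.6] w 60.2 q6 -1.47
```

step_arm(
  rows=[
    [[0,0,0,0.1,0,0,1],[0,0,0,0.2,0,0,1],[0,0,0,0.3,0,0,1],[0,0,0,0.3,0,0,1]],
  ],
)

```text
t: 22.2
ee_pos: [459.8, -369.5, 74.6]
orientation: [-1.347, 1.571, -0.668]
force: [-2.1, 2.0, 4.9]
grip_width: 0.64
```

```bash
python3 mv.py
```

```text
t 22.2 [ 459.8 -369.5   74.6] psi 0.678 F [-2.1  2.   4.9] w 60.1 q6 -1.47
```

step_arm(
  rows=[
    [[0,0,0,-0.05,0,0,-1],[0,0,0,-0.05,0,0,-1],[0,0,0,-0.05,0,0,-1],[0,0,0,-0.05,0,0,-1],[0,0,0,-5,0,0,-1],[0,0,0,-11,0,0,-1],[0,0,0,-17,0,0,-1],[0,0,0,-23,0,0,-1],[0,0,0,-27,0,0,-1],[0,0,0,-27,0,0,-1],[0,0,0,-27,0,0,-1]],
  ],
)

```text
t: 23.58
ee_pos: [459.6, -369.3, 342.4]
orientation: [1.676, 1.569, 2.354]
force: [-0.5, -0.3, 0.0]
grip_width: 1.0
```

```bash
python3 mv.py 412,276,345,-.58
python3 - <<'E'
from h import *
for n in("top","side"):
    im=eyes.camera(n); cv2.imwrite(f"pics/{n}3.png",im)
    for o in("roll","collar"):
        for r in models.mark_of(n,o)[:4]: print(n,o,round(r["conf"],2),c2w(n,r["location"]).round(1))
E
```

```text
t 23.575 [ 459.6 -369.3  342.4] psi 0.678 F [-0.5 -0.3  0. ] w 94.0 q6 -1.47
row [72.1, -0.1, -0.1] [-0.17, 53.23, 36.79] | psi 0.678 q6 after 1.17
top roll 0.6 [ 465.8 -369.4   66.7]
top collar 0.61 [413.8 279.4   2.8]
side roll 0.54 [ 460.9 -370.2   72.5]
side collar 0.64 [415.3 276.7   2.8]
```

step_arm(
  rows=[
    [[8,0,0,0,4.1,2.8,-1],[16,0,0,0,9,6.2,-1],[24,0,0,0,13.9,9.6,-1],[32,0,0,0,18.8,13,-1],[40,0,0,0,23.7,16.4,-1],[48,0,0,0,28.6,19.8,-1],[56,0,0,0,33.5,23.2,-1],[64,0,0,0,38.4,26.6,-1],[72,0,0,0,43.3,30,-1],[72,0,0,0,48.2,33.4,-1],[72,0,0,0,53.2,36.8,-1],[72,0,0,0,53.2,36.8,-1]],
  ],
)

```text
t: 25.38
ee_pos: [411.5, 279.1, 342.6]
orientation: [-2.82, 1.569, 2.892]
force: [-0.9, -0.2, 0.1]
grip_width: 1.0
```

step_arm(
  rows=[
    [[0,0,0,6,0,0,-1],[0,0,0,12,0,0,-1],[0,0,0,18,0,0,-1],[0,0,0,24,0,0,-1],[0,0,0,26,0,0,-1],[0,0,0,26,0,0,-1],[0,0,0,26,0,0,-1]],
  ],
)

```text
t: 26.25
ee_pos: [413.8, 275.3, 84.7]
orientation: [0.898, 1.569, 0.318]
force: [-0.0, 0.2, -0.7]
grip_width: 1.0
```

```bash
python3 mv.py 412,276,4,-.58
```

```text
t 26.25 [413.8 275.3  84.7] psi -0.579 F [-0.   0.2 -0.7] w 94.0 q6 1.03
row [0.0, 0.1, -0.1] [8.07, -0.05, -0.2] | psi -0.579 q6 after 1.17
```

step_arm(
  rows=[
    [[0,0,0,4,0,-0.2,-1],[0,0,0,7,0,-0.2,-1],[0,0,0,8.15,0,-0.2,-1],[0,0,0,8.15,0,-0.2,-1],[0,0,0,8.15,0,-0.2,1],[0,0,0,8.15,0,-0.2,1],[0,0,0,8.15,0,-0.2,1],[0,0,0,8.15,0,-0.2,1],[0,0,0,8.15,0,-0.2,1],[0,0,0,8.15,0,-0.2,1]],
  ],
  force=40,
)

```text
t: 27.5
ee_pos: [410.9, 276.5, 2.0]
orientation: [-1.631, 1.571, -2.21]
force: [0.8, -0.2, -0.1]
grip_width: 0.399
```

```bash
python3 mv.py
```

```text
t 27.5 [410.9 276.5   2. ] psi -0.578 F [ 0.8 -0.2 -0.1] w 37.5 q6 1.03
```

step_arm(
  rows=[
    [[0,0,0,-3,0,0,1],[0,0,0,-9,0,0,1],[0,0,0,-15,0,0,1],[0,0,0,-21,0,0,1],[0,0,0,-27,0,0,1],[0,0,0,-33,0,0,1],[0,0,0,-34,0,0,1],[0,0,0,-34,0,0,1]],
  ],
)

```text
t: 28.5
ee_pos: [410.9, 276.5, 341.8]
orientation: [0.139, 1.571, -0.44]
force: [1.0, -0.2, -0.8]
grip_width: 0.002
```

```bash
python3 mv.py 460,-369.4,340,.6
```

```text
t 28.5 [410.9 276.5 341.8] psi -0.578 F [ 1.  -0.2 -0.8] w 0.2 q6 1.03
row [-67.5, 0.0, 0.0] [0.19, -51.4, 39.42] | psi -0.578 q6 after -1.28
```

The collar was missed and the gripper shut empty. I'll look at where it is now.

Run:
```python
from fit import *
out=[]
for n in("top","side"):
    im=eyes.camera(n); cv2.imwrite(f"pics/{n}4.png",im)
    for o in("collar","roll","marker"):
        for r in models.mark_of(n,o)[:2]: print(n,o,round(r["conf"],2),c2w(n,r["location"]).round(1))
    if n=="side": out=[im[300:460,150:370],cv2.imread("pics/side1.png")[300:460,150:370]]
cv2.imwrite("pics/c4.png",cv2.resize(np.vstack(out),None,fx=1.8,fy=1.8))
```

```text
top roll 0.72 [ 465.4 -367.6   70.2]
top marker 0.52 [505.1 284.3  -0.8]
side collar 0.8 [413.8 276.6   3.1]
side roll 0.78 [ 465.8 -371.4   70. ]
side marker 0.89 [501.9 277.1  -0.8]
```

View pics/c4.png

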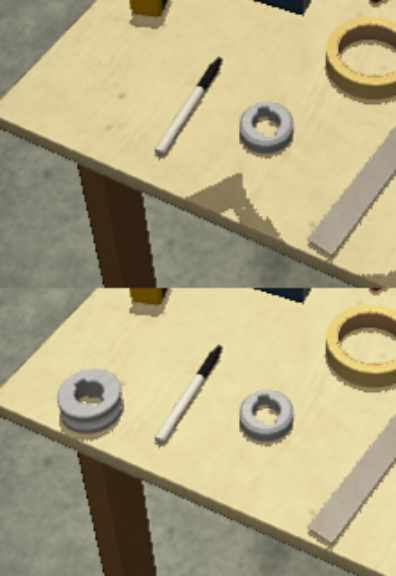

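Run:
```python
from h import *
out=[]
for f,n,p in(("side3","side",(459.6,-369.3,342.4)),("side4","side",(410.9,276.5,341.8))):
    im=cv2.imread(f"pics/{f}.png"); q=w2p(n,[p,(p[0],p[1],p[2]+20),(p[0],p[1],p[2]+40)]); o=(q[1]-[25,30]).astype(int)
    c=cv2.resize(im[o[1]:o[1]+50,o[0]:o[0]+50],(400,400),interpolation=cv2.INTER_CUBIC)
    for k,v in enumerate((q-o)*8+4): cv2.circle(c,tuple(int(a) for a in v),3,[(0,0,255),(0,255,255),(0,255,0)][k],-1)
    print(f,q.round(1).tolist()); out.append(c)
cv2.imwrite("pics/tips.png",np.hstack(out))
```

```text
side3 [[401.3, 83.4], [402.3, 75.2], [403.2, 66.9]]
side4 [[296.0, 224.0], [295.8, 212.6], [295.6, 200.8]]
```

View pics/tips.png

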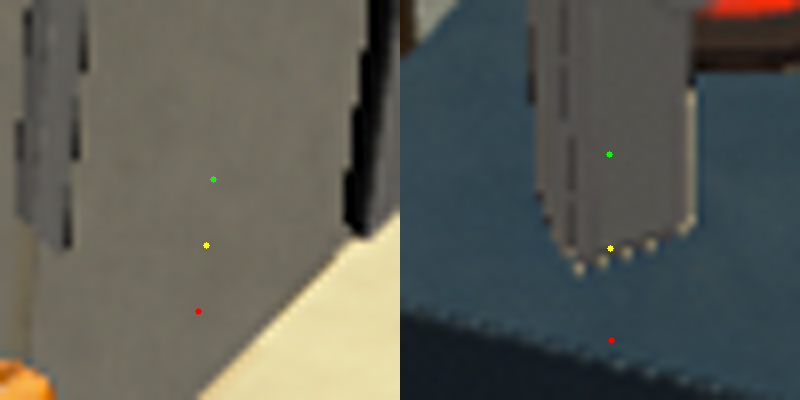

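The view shows the real fingertips about 19.5 mm above the reported TCP, both open and closed. That explains the miss and the shallow grip on the roll, so I'll go about 18 mm lower.

step_arm(
  rows=[
    [[0,0,0,6,0,0,-1],[0,0,0,12,0,0,-1],[0,0,0,18,0,0,-1],[0,0,0,24,0,0,-1],[0,0,0,27,0,0,-1],[0,0,0,27,0,0,-1],[0,0,0,30,0,0,-1],[0,0,0,33,0,0,-1],[0,0,0,34.5,0,0,-1],[0,0,0,35.4,0,0,-1],[0,0,0,35.4,0,0,-1]],
  ],
)

```text
t: 30.28
ee_pos: [411.7, 276.9, -11.3]
orientation: [0.937, 1.57, 0.359]
force: [0.1, -0.2, 0.5]
grip_width: 1.0
```

```bash
python3 mv.py
```

```text
t 30.275 [411.7 276.9 -11.3] psi -0.578 F [ 0.1 -0.2  0.5] w 94.0 q6 1.03
```

step_arm(
  rows=[
    [[0,0,0,0.3,0,0,-1],[0,0,0,0.3,0,0,1],[0,0,0,0.3,0,0,1],[0,0,0,0.3,0,0,1],[0,0,0,0.3,0,0,1],[0,0,0,0.3,0,0,1],[0,0,0,0.3,0,0,1]],
  ],
  force=40,
)

```text
t: 31.15
ee_pos: [411.4, 276.5, -14.8]
orientation: [0.345, 1.57, -0.233]
force: [1.2, -1.1, 0.4]
grip_width: 0.578
```

```bash
python3 mv.py
```

```text
t 31.15 [411.4 276.5 -14.8] psi -0.578 F [ 1.2 -1.1  0.4] w 54.3 q6 1.03
```

step_arm(
  rows=[
    [[0,0,0,-3,0,0,1],[0,0,0,-9,0,0,1],[0,0,0,-15,0,0,1],[0,0,0,-21,0,0,1],[0,0,0,-27,0,0,1],[0,0,0,-33,0,0,1],[0,0,0,-35.5,0,0,1],[0,0,0,-35.5,0,0,1]],
  ],
)

```text
t: 32.15
ee_pos: [411.3, 277.0, 341.3]
orientation: [1.153, 1.568, 0.575]
force: [-0.2, -0.3, -3.0]
grip_width: 0.577
```

```bash
python3 mv.py 460,-369.4,340,.6
```

```text
t 32.15 [411.3 277.  341.3] psi -0.578 F [-0.2 -0.3 -3. ] w 54.2 q6 1.03
row [-67.5, 0.1, -0.1] [0.04, -51.47, 39.4] | psi -0.578 q6 after -1.28
```

step_arm(
  rows=[
    [[-8,0,0,0,-4,3,1],[-16,0,0,0,-8.7,6.7,1],[-24,0,0,0,-13.4,10.3,1],[-32,0,0,0,-18.2,13.9,1],[-40,0,0,0,-22.9,17.5,1],[-48,0,0,0,-27.6,21.1,1],[-56,0,0,0,-32.3,24.7,1],[-64,0,0,0,-37,28.4,1],[-67.5,0,0,0,-41.8,32,1],[-67.5,0,0,0,-46.5,35.6,1],[-67.5,0,0,0,-50,38.3,1],[-67.5,0,0,0,-51.5,39.4,1]],
  ],
)

```text
t: 33.65
ee_pos: [458.4, -371.5, 336.3]
orientation: [1.745, 1.564, 2.343]
force: [1.0, 0.4, -2.7]
grip_width: 0.579
```

step_arm(
  rows=[
    [[0,0,0,5,0,0,1],[0,0,0,10,0,0,1],[0,0,0,15,0,0,1],[0,0,0,19,0,0,1],[0,0,0,20.5,0,0,1],[0,0,0,20.5,0,0,1],[0,0,0,20.5,0,0,1]],
  ],
)

```text
t: 34.52
ee_pos: [460.4, -370.7, 136.9]
orientation: [-1.358, 1.568, -0.758]
force: [-0.0, -0.8, -1.1]
grip_width: 0.581
```

```bash
python3 mv.py 460,-369.4,115,.6
```

```text
t 34.525 [ 460.4 -370.7  136.9] psi 0.6 F [-0.  -0.8 -1.1] w 54.6 q6 -1.4
row [0.0, 0.0, 0.2] [2.19, 0.14, 0.04] | psi 0.6 q6 after -1.28
```

step_arm(
  rows=[
    [[0,0,0,0,0.1,0,1],[0,0,0,0.7,0.1,0,1],[0,0,0,1.4,0.1,0,1],[0,0,0,2.1,0.1,0,1],[0,0,0,2.1,0.1,0,1],[0,0,0,2.4,0.1,0,1],[0,0,0,2.7,0.1,0,1],[0,0,0,3,0.1,0,1],[0,0,0,3,0.1,0,1]],
  ],
)

```text
t: 35.65
ee_pos: [458.9, -369.4, 105.0]
orientation: [-1.435, 1.57, -0.835]
force: [-0.3, -1.0, -2.4]
grip_width: 0.574
```

```bash
python3 mv.py
```

```text
t 35.65 [ 458.9 -369.4  105. ] psi 0.6 F [-0.3 -1.  -2.4] w 54.0 q6 -1.4
```

step_arm(
  rows=[
    [[0,0,0,0.2,0,0.05,1],[0,0,0,0.4,0,0.05,1],[0,0,0,0.6,0,0.05,1],[0,0,0,0.8,0,0.05,1],[0,0,0,1,0,0.05,1],[0,0,0,1.2,0,0.05,1],[0,0,0,1.4,0,0.05,1],[0,0,0,1.4,0,0.05,1]],
  ],
)

```text
t: 36.65
ee_pos: [459.3, -369.2, 91.0]
orientation: [-1.909, 1.57, -1.309]
force: [1.2, -1.7, -2.7]
grip_width: 0.578
```

```bash
python3 mv.py
```

```text
t 36.65 [ 459.3 -369.2   91. ] psi 0.6 F [ 1.2 -1.7 -2.7] w 54.3 q6 -1.39
```

step_arm(
  rows=[
    [[0,0,0,0.15,0,0,1],[0,0,0,0.3,0,0,1],[0,0,0,0.4,0,0,1],[0,0,0,0.4,0,0,1]],
  ],
)

```text
t: 37.15
ee_pos: [459.3, -369.2, 87.1]
orientation: [-1.8, 1.57, -1.2]
force: [1.2, -2.1, -2.2]
grip_width: 0.576
```

```bash
python3 mv.py
```

```text
t 37.15 [ 459.3 -369.2   87.1] psi 0.6 F [ 1.2 -2.1 -2.2] w 54.2 q6 -1.39
```

step_arm(
  rows=[
    [[0,0,0,0.1,0,0,1],[0,0,0,0.2,0,0,1],[0,0,0,0.3,0,0,1],[0,0,0,0.4,0,0,1],[0,0,0,0.4,0,0,1]],
  ],
)

```text
t: 37.78
ee_pos: [459.3, -369.2, 83.2]
orientation: [-1.676, 1.57, -1.076]
force: [0.9, -2.0, -2.1]
grip_width: 0.577
```

```bash
python3 mv.py
```

```text
t 37.775 [ 459.3 -369.2   83.2] psi 0.6 F [ 0.9 -2.  -2.1] w 54.2 q6 -1.39
```

step_arm(
  rows=[
    [[0,0,0,0.1,0,0,1],[0,0,0,0.1,0,0,1],[0,0,0,0.1,0,0,1]],
  ],
)

```text
t: 38.15
ee_pos: [459.4, -369.3, 83.2]
orientation: [-1.584, 1.569, -0.985]
force: [-1.4, -1.8, 6.0]
grip_width: 0.576
```

```bash
python3 mv.py
```

```text
t 38.15 [ 459.4 -369.3   83.2] psi 0.6 F [-1.4 -1.8  6. ] w 54.1 q6 -1.39
```

step_arm(
  rows=[
    [[0,0,0,-0.05,0,0,-1],[0,0,0,-0.05,0,0,-1],[0,0,0,-0.05,0,0,-1],[0,0,0,-0.05,0,0,-1],[0,0,0,-4,0,0,-1],[0,0,0,-8,0,0,-1],[9,0,0,-8,0,0,1],[18.3,0,0,-8,0,0,1],[18.3,0,0,-8,0,0,1],[18.3,0,0,-8,0,0,1],[18.3,0,0,-8,0,0,1],[18.3,0,0,-8,0,0,1]],
  ],
)

```text
t: 39.65
ee_pos: [459.2, -369.0, 162.0]
orientation: [2.528, 1.571, 2.809]
force: [0.4, 0.2, -0.1]
grip_width: 0.401
```

```bash
python3 mv.py 459.5,-369.3,163,.28
python3 - <<'E'
from h import *
for n in("top","side"):
    im=eyes.camera(n)
    for o in("roll","collar"):
        for r in models.mark_of(n,o)[:2]: print(n,o,round(r["conf"],2),c2w(n,r["location"]).round(1))
E
```

```text
t 39.65 [ 459.2 -369.   162. ] psi 0.281 F [ 0.4  0.2 -0.1] w 37.7 q6 -1.08
row [0.1, -0.0, -0.0] [-0.1, -0.04, 0.02] | psi 0.281 q6 after -0.96
top collar 0.53 [ 460.2 -367.6   98.9]
side roll 0.62 [ 461.9 -370.5   76.5]
side roll 0.45 [ 459.5 -369.6  113.6]
side collar 0.77 [ 458.9 -372.2  102.7]
side collar 0.65 [ 6.312e+02  1.538e+02 -1.000e-01]
```

step_arm(
  rows=[
    [[0,0,0,0,-2.5,0,1],[0,0,0,0,-4,0,1],[0,0,0,0,-4,0,1],[0,0,0,2.5,-4,0,1],[0,0,0,4.75,-4,0,1],[0,0,0,4.75,-4,0,1],[0,0,0,4.75,-3,0,1],[0,0,0,4.75,-2.3,0,1],[0,0,0,4.75,-1.6,0,1],[0,0,0,4.75,-1,0,1]],
  ],
)

```text
t: 41.2
ee_pos: [462.5, -379.7, 115.9]
orientation: [-1.385, 1.566, -1.104]
force: [-0.7, -3.1, 2.1]
grip_width: 0.007
```

```bash
python3 mv.py
```

```text
t 41.2 [ 462.5 -379.7  115.9] psi 0.281 F [-0.7 -3.1  2.1] w 0.6 q6 -1.08
```

step_arm(
  rows=[
    [[0,0,0,0,0.4,0,1],[0,0,0,0,0.8,0,1],[0,0,0,0,1.2,0,1],[0,0,0,0,1.6,0,1],[0,0,0,0,2,0,1],[0,0,0,0,2.4,0,1],[0,0,0,0,2.4,0,1]],
  ],
)

```text
t: 42.08
ee_pos: [454.9, -354.5, 114.5]
orientation: [1.789, 1.569, 2.07]
force: [-1.9, -0.2, 0.7]
grip_width: 0.009
```

```bash
python3 mv.py
```

```text
t 42.075 [ 454.9 -354.5  114.5] psi 0.281 F [-1.9 -0.2  0.7] w 0.8 q6 -1.06
```

step_arm(
  rows=[
    [[0,0,0,0,0.5,0,1],[0,0,0,0,0.9,0,1],[0,0,0,0.2,0.9,0,1],[0,0,0,0.4,0.9,0,1],[0,0,0,0.6,0.9,0,1],[0,0,0,0.75,0.9,0,1],[0,0,0,0.75,0.9,0,1]],
  ],
)

```text
t: 42.95
ee_pos: [452.9, -347.3, 106.8]
orientation: [-1.713, 1.57, -1.432]
force: [0.1, 0.2, -0.3]
grip_width: 0.003
```

```bash
python3 mv.py
```

```text
t 42.95 [ 452.9 -347.3  106.8] psi 0.28 F [ 0.1  0.2 -0.3] w 0.3 q6 -1.06
```

step_arm(
  rows=[
    [[0,0,0,0.1,0,0,1],[0,0,0,0.2,0,0,1],[0,0,0,0.2,0,0,1]],
  ],
)

```text
t: 43.32
ee_pos: [452.9, -347.2, 105.3]
orientation: [-1.463, 1.57, -1.182]
force: [0.6, 0.1, 1.9]
grip_width: 0.002
```

```bash
python3 mv.py
```

```text
t 43.325 [ 452.9 -347.2  105.3] psi 0.28 F [0.6 0.1 1.9] w 0.2 q6 -1.06
```

step_arm(
  rows=[
    [[0,0,0,0.1,0,0,1],[0,0,0,0.1,0,0,1],[0,0,0,0.1,0,0,1]],
  ],
)

```text
t: 43.7
ee_pos: [453.0, -347.2, 105.1]
orientation: [-1.31, 1.569, -1.03]
force: [-1.4, 1.2, 6.5]
grip_width: 0.008
```

```bash
python3 mv.py
```

```text
t 43.7 [ 453.  -347.2  105.1] psi 0.28 F [-1.4  1.2  6.5] w 0.8 q6 -1.06
```

step_arm(
  rows=[
    [[0,0,0,-2,0,0,1],[0,0,0,-7,0,0,1],[0,0,0,-13,0,0,1],[0,0,0,-18,0,0,1],[0,0,0,-18,-3,0,1],[0,0,0,-18,-6,0,1],[0,0,0,-18,-6,0,1],[0,0,0,-18,-6,0,1]],
  ],
)

```text
t: 44.7
ee_pos: [469.2, -403.7, 283.6]
orientation: [1.803, 1.569, 2.083]
force: [1.4, 0.5, 0.8]
grip_width: 0.003
```

```bash
python3 mv.py
python3 - <<'E'
from h import *
out=[]
for n,o in(("side",(360,135)),("top",(430,225))):
    im=eyes.camera(n); out.append(cv2.resize(im[o[1]:o[1]+60,o[0]:o[0]+55],None,fx=7,fy=7,interpolation=cv2.INTER_CUBIC))
    for ob in("roll","collar","marker","tape","pliers","measure"):
        for r in models.mark_of(n,ob)[:1]: print(n,ob,round(r["conf"],2),c2w(n,r["location"]).round(1))
cv2.imwrite("pics/end.png",np.hstack(out))
E
```

```text
t 44.7 [ 469.2 -403.7  283.6] psi 0.28 F [1.4 0.5 0.8] w 0.3 q6 -1.1
side roll 0.54 [ 463.  -370.    73.3]
side collar 0.51 [ 462.  -369.   100.8]
side marker 0.8 [505.3 278.7  -0.6]
side tape 0.96 [345.1 139.9  -2. ]
side measure 0.87 [634.9 151.8   3.2]
top collar 0.64 [349.3 139.4   5.5]
top marker 0.58 [501.1 283.9  -3.2]
top tape 0.75 [348.1 142.2   3.2]
top pliers 0.43 [ 513.2 -380.5   -0.6]
```

View pics/end.png

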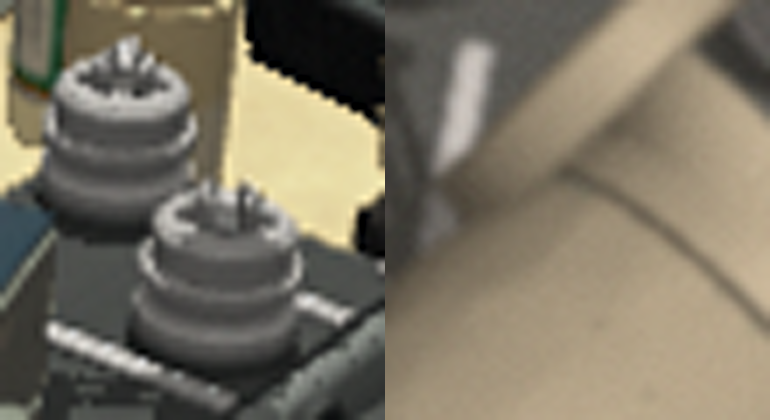

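```bash
python3 -c "
from bench import ctrl; print(ctrl.close_job())"; python3 mv.py
```

```text
the job is handed in; nothing more can be done
None
the job is handed in; nothing more can be done
```

The roll and the collar are both home on the bare shaft and the latch is folded down on the collar. I handed the job in at about 45 s with the gripper clear. No verdict was reported.

**Roll:** I turned it with a light press until it dropped over the keys, at about 0.28 rad in the world frame. It stopped at the height of the flange face: the pick offset puts its underside at 70 mm. The cameras put it at 66.7 to 76.5 mm.

**Collar:** I missed the first grasp because the real fingertips sit about 19.5 mm above the reported TCP. The collar did not move. I went lower, picked it up, and it slid straight down until it met the roll at 98 mm. The cameras read 98.9 to 102.7 mm.

**Latch:** I pushed it over to the left side (+y) with closed fingers, then pressed down until it stopped hard at 6.5 N, at the height of a flat bar. I could not read its angle directly. The last side picture shows nothing upright and the stack looks like the finished ones, but the arm blocked the top view.

**Forces and bystanders:** Readings stayed under about 10 N at the ends of the moves. The last pictures found the marker, tape and measure on the bench. I had recorded a starting position only for the marker, and it had not moved beyond the noise. The pliers were not properly found at the end (only one low-confidence false report on the roller), but no move went near them.

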